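Load the vial incubator and pull the control for reading

ROBOT

A 6-joint arm with a two-finger parallel gripper is mounted at the origin on a cart in front of the work surface, level with it; the furniture and walls round the work are solid. World frame = base frame: x ahead of the robot, y to its left, z up, the work surface at z = 0. Lengths are in mm, angles in rad, forces in N, time in s.
With the tool pointing down it reaches from about 350 to 775 mm from the base axis. Payload 7.3 kg.
Tool frame: the origin (TCP) lies midway between the tips of the shut fingers; the grasp point (between the pads) lies 19 mm behind it; z points along the fingers, y is the direction in which the jaws open and shut (so a half turn about z gives the same grasp; the last joint's range is limited). The gripper opens to 92 mm and grips with 3 to 60 N. Pads are 19 mm wide; open, the fingers measure 130 mm over their backs; the gripper's body (75 mm by 190 mm) begins 47 mm behind the grasp point.
Start: joints at [-1.369, 0.342, 1.524, -0, 1.275, -0.146], TCP at [178.959, -493.577, 226.741] pointing down, gripper open.
Joint ranges: [-2.53, 2.53], [-0.77, 2.02], [0.04, 2.7], [-1, 4.14], [0.28, 2.66], [-3.11, 3.11]. Speed limits (rad/s): [2.57, 2.57, 3.14, 3.14, 3.14, 3.14].

INTERFACE

Orientations are given as a unit quaternion [w, x, y, z].
In Python, from plant import get_state, camera, job_done, masks_of, tip_of gives the robot as it stands.
- The arm moves only by the tool arm_command, never from a script. Its arguments are lists of equal length, an entry for each row: "claw": the finger opening in mm, from 0 to 91.8; "delta_pos": the shift along the tool's x, y, z in units of 30 mm (1.0 is 30 mm), a list of three; "turn": the turn about the tool's z in units of 6 degrees (1.0 is 6 degrees). In form: {"claw": [claw, ...], "delta_pos": [[tx, ty, tz], ...], "turn": [turn, ...]}. A call has 1 to 20 rows; each row shifts and turns the pose as measured when the row begins, along the tool's axes as they then stand; what a row does not reach is not made up. A row lasts 1/12 s, in which the tool goes at most 41.7 mm and 7.16 degrees, less where a joint would pass 70% of its speed; a pose out of reach is approached as far as the arm can. A call is refused whole if a number of a shift passes 1 or a number of a turn 1, either way. A call with a gripper value outside its range is refused whole. The fingers move at their own pace and stop on an object; "squeeze" is the grip in N (left out, the last holds). Time passes only in rows, so rows that do not move let the fingers close. It gives the time, the measured TCP pose, the force and the opening at its end, in the units of the state.
- get_state(): the state, without advancing time (a new reading comes with each control period).
- camera(name): name is "scene" or "top" or "wrist"; returns a dict with "img" (400x640x3 uint8, red, green, blue), "range_z" (400x640 float32, mm along the optical axis (not along the pixel's ray), 0 where there is no reading), "fovy" (degrees; the focal length in pixels is half the picture's height over the tangent of half this angle, whatever the lens; pixels are square), "cx", "cy" (the principal point, pixels), "view" (4x4, takes a point from world to camera coordinates); the wrist camera has in their place "hand_eye" (4x4, takes a point from camera to tool coordinates, whose origin is the TCP and whose axes are the flange's). Camera axes: x right, y up, looking along -z (the intrinsics and any distortion apply to the point x, -y, -z); pixel columns grow to the right and rows downward; lengths in mm; the calibration is good to about 2 mm. A picture is of the moment at which its call begins: read the wrist's pose just before it.
- job_done(): hands the job in, once; it reports no verdict.
Trained networks look in a picture, given as the dict that the camera call returned (one of the last four; its "shot" number tells which), for a name from the list of things; names that differ only in an ending like _2 or _b are one class to them, and where a whole thing is asked for, a point or a joint stands for the part that bears it (a point fixed in the world has none). Each returns a list of dicts, best first, with "conf" (0 to 1); they miss things now and then, are a little off and sometimes report something else, mostly with a low value. They report only what shows in the picture. A call takes as long as a camera call.
- masks_of(picture, query): "region" (400x640 bool, what is visible of it) and "pixel" ([row, column] in pixels, amid what is visible of it).
- tip_of(picture, query): "pixel" ([row, column] in pixels: a listed point, or the origin of a listed thing).
The state is a dict: "t": time; "joint_positions": joint angles; "qd": joint speeds; "effort": joint torques, N m; "tool_pos": TCP position; "orientation": TCP orientation; "contact_force": force on the tool from outside, world axes, zero at the start; "torque": the same for the moment, N m; "gripper_width": finger opening in mm.
Only numpy, scipy, OpenCV 4.12 (cv2) and the standard library are available. Lean on these libraries where they do the work, as an engineer would, in place of code of your own. Each camera call takes 0.05 s, during which the arm holds its last target.

TASK

Put two of the fresh blue-capped vials from the grey carrier into the two empty wells of the incubator, upright and fully down, one in each; leave the third in the carrier and the vials already incubating in their wells. Then draw the red-capped control vial straight up clear of its well, tip it well over, at least 60 degrees from upright, as for reading the strip inside, and finish while holding it still like that in the gripper, at least 10 cm above the top of the incubator. Do not knock over or push about the carton, the marker or the kidney dish.

Things in the scene. Friction and masses are not known exactly. Their poses are not given: they have to be found in the camera images.
- incubator: White dry-block incubator, 120 mm deep (x) x 252 mm wide (y) x 64 mm high, fixed; sloping panel at its front (-x), a row of five round wells in the aluminium strip on top. Origin under its centre, z up; the wells lie at x = +14 mm, y = -84 to +84 mm.
- well_0 (a point): Centre of the mouth of well 0 (0 at the right, -y, end to 4 at the left, +y, end), in the incubator's top face 64 mm above the worktop. Wells: 16 mm diameter, 24 mm deep, straight down, 42 mm apart along the incubator's y. A seated vial stands 26 mm out, its middle level with the mouth, leaning up to 10 degrees. Two wells are empty; which, varies
- well_1 (a point): Centre of the mouth of well 1 (0 at the right, -y, end to 4 at the left, +y, end), in the incubator's top face 64 mm above the worktop. Wells: 16 mm diameter, 24 mm deep, straight down, 42 mm apart along the incubator's y. A seated vial stands 26 mm out, its middle level with the mouth, leaning up to 10 degrees. Two wells are empty; which, varies
- well_2 (a point): Centre of the mouth of well 2 (0 at the right, -y, end to 4 at the left, +y, end), in the incubator's top face 64 mm above the worktop. Wells: 16 mm diameter, 24 mm deep, straight down, 42 mm apart along the incubator's y. A seated vial stands 26 mm out, its middle level with the mouth, leaning up to 10 degrees. Two wells are empty; which, varies
- well_3 (a point): Centre of the mouth of well 3 (0 at the right, -y, end to 4 at the left, +y, end), in the incubator's top face 64 mm above the worktop. Wells: 16 mm diameter, 24 mm deep, straight down, 42 mm apart along the incubator's y. A seated vial stands 26 mm out, its middle level with the mouth, leaning up to 10 degrees. Two wells are empty; which, varies
- well_4 (a point): Centre of the mouth of well 4 (0 at the right, -y, end to 4 at the left, +y, end), in the incubator's top face 64 mm above the worktop. Wells: 16 mm diameter, 24 mm deep, straight down, 42 mm apart along the incubator's y. A seated vial stands 26 mm out, its middle level with the mouth, leaning up to 10 degrees. Two wells are empty; which, varies
- carrier: Grey carrier for fresh vials, 50 mm (x) x 184 mm (y) x 34 mm high, fixed to the worktop, with a row of four round holes of 16 mm diameter, 24 mm deep, 42 mm apart along its y axis, three of them holding fresh vials. Origin under its centre. The bar of the reel dispenser runs across behind it at x = 0.53 to 0.59, y = -0.07 to 0.41, 0.23 to 0.30 m above the worktop: keep the gripper clear of it
- fresh_0_centre (a point): Round vial, 12 mm diameter, 50 mm long, about 12 g, white barrel with a blue cap (cap end up, the cap forms the upper third). The point is the middle of the vial; its y axis runs along the vial from cap to foot, straight down while it stands. A fresh vial; at the start it stands in the carrier, its middle 34 mm above the worktop and its upper 26 mm out of the hole
- fresh_1_centre (a point): Round vial, 12 mm diameter, 50 mm long, about 12 g, white barrel with a blue cap (cap end up, the cap forms the upper third). The point is the middle of the vial; its y axis runs along the vial from cap to foot, straight down while it stands. A fresh vial; at the start it stands in the carrier, its middle 34 mm above the worktop and its upper 26 mm out of the hole
- fresh_2_centre (a point): Round vial, 12 mm diameter, 50 mm long, about 12 g, white barrel with a blue cap (cap end up, the cap forms the upper third). The point is the middle of the vial; its y axis runs along the vial from cap to foot, straight down while it stands. A fresh vial; at the start it stands in the carrier, its middle 34 mm above the worktop and its upper 26 mm out of the hole
- incubating_0_centre (a point): Round vial, 12 mm diameter, 50 mm long, about 12 g, white barrel with a blue cap (cap end up, the cap forms the upper third). The point is the middle of the vial; its y axis runs along the vial from cap to foot, straight down while it stands. Already incubating: stands in a well of the incubator and stays there
- incubating_1_centre (a point): Round vial, 12 mm diameter, 50 mm long, about 12 g, white barrel with a blue cap (cap end up, the cap forms the upper third). The point is the middle of the vial; its y axis runs along the vial from cap to foot, straight down while it stands. Already incubating: stands in a well of the incubator and stays there
- control_centre (a point): Round vial, 12 mm diameter, 50 mm long, about 12 g, white barrel with a red cap (cap end up, the cap forms the upper third). The point is the middle of the vial; its y axis runs along the vial from cap to foot, straight down while it stands. The control vial; at the start it stands in a well of the incubator, its middle 64 mm above the worktop and its upper 26 mm out of the well
- indicator_box: White and teal carton, 61 x 110 x 76 mm high, a bystander. Origin under its centre
- marker: Blue and white marker pen lying flat, 135 mm long, 16 mm thick, a bystander. Origin under its centre
- kidney_dish: Stainless kidney dish, 82 x 175 x 35 mm high, a bystander. Origin under its centre
- control: The same red-capped vial as a whole; its origin lies half-way up on the surface of the barrel, so grasp by the centre point given above

How it is judged (in metres and radians):
On the way, in this order (a step that is already met when the one before it is completed fails the run):
1. both empty wells hold a fresh vial, upright and fully down, while the control and the incubating vials still stand in their wells ((((x of fresh_0_centre in the frame of incubator between 0.009 and 0.019 m and y of fresh_0_centre in the frame of incubator between -0.09 and 0.09 m and z of fresh_0_centre in the frame of incubator below 0.07 m and angle between fresh_0_centre's own y axis and vertical above 2.892 rad) and (x of fresh_1_centre in the frame of incubator between 0.009 and 0.019 m and y of fresh_1_centre in the frame of incubator between -0.09 and 0.09 m and z of fresh_1_centre in the frame of incubator below 0.07 m and angle between fresh_1_centre's own y axis and vertical above 2.892 rad) and distance of fresh_2_centre from where it was at the start of the episode below 0.02 m) or ((x of fresh_0_centre in the frame of incubator between 0.009 and 0.019 m and y of fresh_0_centre in the frame of incubator between -0.09 and 0.09 m and z of fresh_0_centre in the frame of incubator below 0.07 m and angle between fresh_0_centre's own y axis and vertical above 2.892 rad) and (x of fresh_2_centre in the frame of incubator between 0.009 and 0.019 m and y of fresh_2_centre in the frame of incubator between -0.09 and 0.09 m and z of fresh_2_centre in the frame of incubator below 0.07 m and angle between fresh_2_centre's own y axis and vertical above 2.892 rad) and distance of fresh_1_centre from where it was at the start of the episode below 0.02 m) or ((x of fresh_1_centre in the frame of incubator between 0.009 and 0.019 m and y of fresh_1_centre in the frame of incubator between -0.09 and 0.09 m and z of fresh_1_centre in the frame of incubator below 0.07 m and angle between fresh_1_centre's own y axis and vertical above 2.892 rad) and (x of fresh_2_centre in the frame of incubator between 0.009 and 0.019 m and y of fresh_2_centre in the frame of incubator between -0.09 and 0.09 m and z of fresh_2_centre in the frame of incubator below 0.07 m and angle between fresh_2_centre's own y axis and vertical above 2.892 rad) and distance of fresh_0_centre from where it was at the start of the episode below 0.02 m)) and distance of each of incubating_0_centre, incubating_1_centre, control_centre from where it was at the start of the episode below 0.012 m), for 0.2 s.
2. the control vial has been drawn up clear of its well, still upright (within 20 degrees) (height (world z) of control_centre above 0.097 m and angle between control_centre's own y axis and vertical above 2.792 rad and contact force between the fingers and control above 0.3 N), for 0.05 s.
At the end, for the whole second after the job is handed in: Two fresh vials upright (14 deg) and fully down (6 mm) in wells, the third within 20 mm of its start, both incubating vials within 12 mm of theirs; the control is held still by the fingers alone, its middle over 155 mm above the worktop, tipped 54 to 126 degrees from upright ((((x of fresh_0_centre in the frame of incubator between 0.009 and 0.019 m and y of fresh_0_centre in the frame of incubator between -0.09 and 0.09 m and z of fresh_0_centre in the frame of incubator below 0.07 m and angle between fresh_0_centre's own y axis and vertical above 2.892 rad) and (x of fresh_1_centre in the frame of incubator between 0.009 and 0.019 m and y of fresh_1_centre in the frame of incubator between -0.09 and 0.09 m and z of fresh_1_centre in the frame of incubator below 0.07 m and angle between fresh_1_centre's own y axis and vertical above 2.892 rad) and distance of fresh_2_centre from where it was at the start of the episode below 0.02 m) or ((x of fresh_0_centre in the frame of incubator between 0.009 and 0.019 m and y of fresh_0_centre in the frame of incubator between -0.09 and 0.09 m and z of fresh_0_centre in the frame of incubator below 0.07 m and angle between fresh_0_centre's own y axis and vertical above 2.892 rad) and (x of fresh_2_centre in the frame of incubator between 0.009 and 0.019 m and y of fresh_2_centre in the frame of incubator between -0.09 and 0.09 m and z of fresh_2_centre in the frame of incubator below 0.07 m and angle between fresh_2_centre's own y axis and vertical above 2.892 rad) and distance of fresh_1_centre from where it was at the start of the episode below 0.02 m) or ((x of fresh_1_centre in the frame of incubator between 0.009 and 0.019 m and y of fresh_1_centre in the frame of incubator between -0.09 and 0.09 m and z of fresh_1_centre in the frame of incubator below 0.07 m and angle between fresh_1_centre's own y axis and vertical above 2.892 rad) and (x of fresh_2_centre in the frame of incubator between 0.009 and 0.019 m and y of fresh_2_centre in the frame of incubator between -0.09 and 0.09 m and z of fresh_2_centre in the frame of incubator below 0.07 m and angle between fresh_2_centre's own y axis and vertical above 2.892 rad) and distance of fresh_0_centre from where it was at the start of the episode below 0.02 m)) and distance of each of incubating_0_centre, incubating_1_centre from where it was at the start of the episode below 0.012 m and height (world z) of control_centre above 0.155 m and angle between control_centre's own y axis and vertical between 0.94 and 2.2 rad and contact force between the fingers and control above 0.3 N and contact force between control and incubator below 0.05 N and contact force between control and carrier below 0.05 N and linear speed of control below 0.03 m/s and angular speed of control below 0.3 rad/s); the arm keeps its last pose, push and grip.
It fails at once if an incubating vial is pulled out or displaced by more than 25 mm (distance of any of incubating_0_centre, incubating_1_centre from where it was at the start of the episode above 0.025 m).
It fails at once if a bystander (carton, marker, kidney dish) is moved by more than 30 mm (distance of any of indicator_box, marker, kidney_dish from where it was at the start of the episode above 0.03 m).
It also fails if it takes over 67 s, if anything falls off the work surface, if the arm or the gripper's body presses on something with over 40 N, if the wrist force passes 120 N, or if a joint passes its speed limit or range.

## Working session

There is one attempt and no reset: what is moved stays moved. The work goes in short steps, Python scripts to look and compute and a tool call to move; the robot and the scene stay as the last step left them, time stands still between calls to the robot, and variables do not carry over. Pictures are saved under pics/ and viewed, and the job is handed in when it is done.

Besides the shell and the picture viewer there is one more tool, called after "Call:" as name([rows], argument=value, ...), one row to a line, values as JSON. arm_command: Moves the arm, as the interface text tells. Its arguments: {"type":"object","properties":{"claw":{"type":"array","items":{"type":"number"}},"delta_pos":{"type":"array","items":{"type":"array","items":{"type":"number"}}},"turn":{"type":"array","items":{"type":"number"}},"squeeze":{"type":"number"}},"required":["claw","delta_pos","turn"]}

```bash
ls; mkdir -p pics
cat > h.py <<'E'
import numpy as np, cv2
from plant import get_state, camera, job_done, masks_of, tip_of
from scipy.spatial.transform import Rotation as R
def K(p):
    f=200/np.tan(np.radians(p['fovy'])/2); return f,p['cx'],p['cy']
def tool(s):
    T=np.eye(4); q=s['orientation']; T[:3,:3]=R.from_quat([q[1],q[2],q[3],q[0]]).as_matrix(); T[:3,3]=s['tool_pos']; return T
def c2w(p,s=None):
    return np.linalg.inv(p['view']) if 'view' in p else tool(s)@p['hand_eye']
def deproj(p,rc,s=None,z=None):
    f,cx,cy=K(p); r,c=rc
    d=np.array([(c-cx)/f,-(r-cy)/f,-1.]); M=c2w(p,s)
    if z is None:
        return (M@np.append(d*p['range_z'][int(r),int(c)],1))[:3]
    o=M[:3,3]; w=M[:3,:3]@d
    return o+w*(z-o[2])/w[2]
def proj(p,P,s=None):
    f,cx,cy=K(p); q=np.linalg.inv(c2w(p,s))@np.append(P,1); return np.array([cy-f*q[1]/-q[2], cx+f*q[0]/-q[2]])
def save(p,n): cv2.imwrite('pics/'+n,p['img'][:,:,::-1])
E
python3 - <<'E'
from h import *
s=get_state();print(s)
for n in ['scene','top','wrist']:
    p=camera(n);save(p,n+'0.png');print({k:v for k,v in p.items() if k not in('img','range_z')})
E
```

```text
pics
{'t': 0.0, 'joint_positions': array([-1.36897329e+00,  3.42723594e-01,  1.52500794e+00, -5.89687775e-06,
        1.27538652e+00, -1.45967393e-01]), 'qd': array([-6.58455832e-05, -9.85389467e-04,  1.03302429e-04, -3.41490602e-04,
        2.97004382e-04,  1.36580975e-03]), 'effort': array([-6.54166506e-04, -4.31235266e+01, -2.44218528e+01,  7.18268403e-02,
        5.61814138e-02, -1.12017840e-04]), 'tool_pos': array([ 178.88553439, -493.15858565,  226.04767426]), 'orientation': array([-7.62321984e-04,  9.84917855e-01,  1.73020917e-01, -2.41166948e-05]), 'contact_force': array([-0.6989766 , -0.20732529,  0.42726925]), 'torque': array([-0.12428651, -0.03115164, -0.06928353]), 'gripper_width': 91.55629155832489}
{'fovy': 46.94349379752743, 'cx': 320.6393786206938, 'cy': 202.6141518043061, 'view': array([[-7.13311279e-01, -7.00776042e-01, -9.99793682e-03,
         3.05189946e+02],
       [ 5.20529865e-01, -5.39285382e-01,  6.61981825e-01,
        -2.83405470e+02],
       [-4.69292744e-01,  4.66994877e-01,  7.49453204e-01,
        -1.45988599e+03],
       [ 0.00000000e+00,  0.00000000e
[... 245 characters left out ...]
8573131e-01, -1.41030431e-03,  5.33827019e-02,
        -4.59870767e+02],
       [-5.33704379e-02,  7.63987949e-03,  9.98545557e-01,
        -1.34276537e+03],
       [ 0.00000000e+00,  0.00000000e+00,  0.00000000e+00,
         1.00000000e+00]]), 'shot': 2}
{'fovy': 68.68533097269682, 'cx': 315.84274959407514, 'cy': 199.98997909823598, 'hand_eye': array([[-2.77789818e-04,  9.51334250e-01,  3.08160781e-01,
         8.27151302e+01],
       [ 9.99999810e-01,  4.33624242e-04, -4.37212767e-04,
         2.41622452e-01],
       [-5.49561465e-04,  3.08160601e-01, -9.51334190e-01,
        -1.59402452e+02],
       [ 0.00000000e+00,  0.00000000e+00,  0.00000000e+00,
         1.00000000e+00]]), 'shot': 3}
```

View pics/scene0.png

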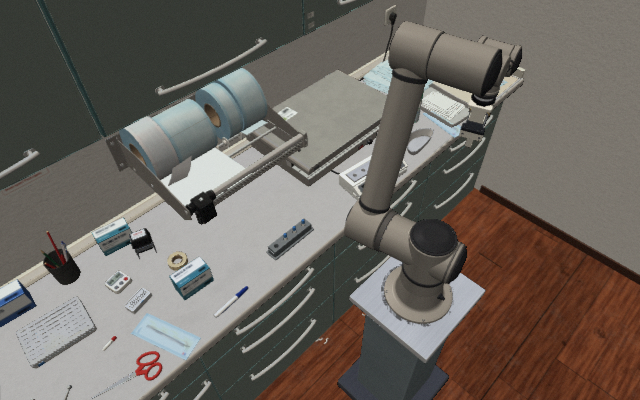

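View pics/top0.png

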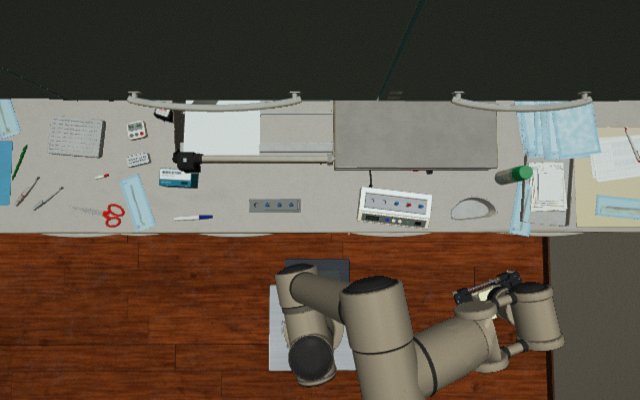

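View pics/wrist0.png

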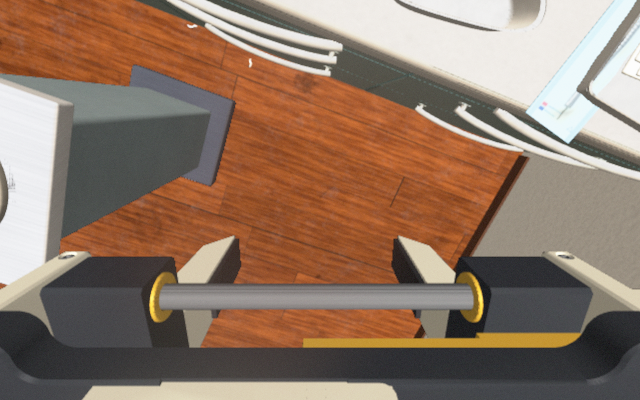

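The scene and top views show the carrier near top pixel (275,205), with one empty hole at its left end. The incubator is near (395,207), with the red cap near column 408. Next I'll zoom in and localise.

Run:
```python
from h import *
p=camera('top')
c=p['img'][180:235,230:500]; cv2.imwrite('pics/z.png',cv2.resize(c,None,fx=2.9,fy=2.9,interpolation=cv2.INTER_CUBIC)[:,:,::-1])
for q in ['incubator','carrier','well_0','fresh_0_centre','incubating_0_centre','control_centre','indicator_box','marker','kidney_dish']:
    z={'incubator':0,'carrier':0,'well_0':64,'fresh_0_centre':34,'incubating_0_centre':64,'control_centre':64}.get(q,0)
    for d in tip_of(p,q): 
        if d['conf']>.3: print(q,round(d['conf'],2),np.round(d['pixel'],1),deproj(p,d['pixel'],z=z).round(1), deproj(p,d['pixel']).round(1))
s=get_state();T=tool(s);print(T.round(3))
```

```text
carrier 0.78 [204.3 275.5] [441.9 137.5   0. ] [440.3 132.4  39.6]
well_0 0.93 [203.3 394.4] [ 442.2 -285.    64. ] [ 442.3 -285.2   62.9]
well_0 0.89 [206.8 421.1] [ 429.9 -378.1   64. ] [ 429.1 -372.1   86.9]
well_0 0.85 [204.5 407.6] [ 438. -331.   64.] [ 437.3 -326.9   82.3]
well_0 0.72 [200.3 387. ] [ 452.7 -259.2   64. ] [ 452.6 -258.9   66.2]
well_0 0.61 [198.9 372.5] [ 457.7 -208.7   64. ] [ 457.8 -208.8   62.9]
fresh_0_centre 0.32 [206.7 409.7] [ 431.3 -345.2   34. ] [ 429.5 -332.7   88.3]
incubating_0_centre 0.56 [218.5 195.1] [390.5 407.4  64. ] [390.6 422.6  19.5]
indicator_box 0.64 [178.3 183.5] [537.6 474.1   0. ] [529.2 445.4  76.3]
marker 0.67 [216.1 197.3] [399.4 421.4   0. ] [399.3 416.4  15.1]
kidney_dish 0.63 [210.7 470.7] [ 417.4 -576.5    0. ] [ 417.2 -573.2    8.3]
[[ 9.40000e-01  3.41000e-01  0.00000e+00  1.78965e+02]
 [ 3.41000e-01 -9.40000e-01 -0.00000e+00 -4.93577e+02]
 [-0.00000e+00  0.00000e+00 -1.00000e+00  2.26764e+02]
 [ 0.00000e+00  0.00000e+00  0.00000e+00  1.00000e+00]]
```

View pics/z.png

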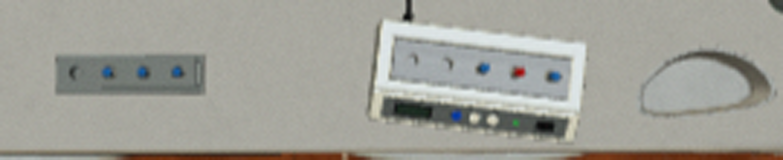

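Wells 4 and 3, the two on the left, are empty. The caps in wells 2, 1 and 0 are blue, red and blue. I'll move over the incubator and turn so the camera faces the robot, which keeps it clear of the bar.

Call:
arm_command([
  [0.9,-0.4,0],
  [0.9,-0.4,0],
  [0.9,-0.4,0],
  [0.9,-0.4,0],
  [0.9,-0.4,0],
  [0.9,-0.4,0],
  [0.9,-0.4,0],
  [0.9,-0.4,0],
  [0.9,-0.4,0],
  [0.9,-0.4,0],
  [0,0,0],
], claw=[30,30,30,30,30,30,30,30,30,30,30], turn=[0,0,0,0,0,0,0,0,0,0,0])

```text
t: 1.57
tool_pos: [399.9, -281.9, 226.6]
orientation: [0.001, 0.986, 0.17, 0.001]
contact_force: [0.5, 0.7, -0.5]
gripper_width: 30.3
```

Call:
arm_command([
  [0,0,0],
  [0,0,0],
  [0,0,0],
  [0,0,0],
  [0,0,0],
  [0,0,0],
  [0,0,0],
  [0,0,0],
  [0,0,0],
  [0,0,0],
  [0,0,0],
  [0,0,0],
  [0,0,0],
  [0,0,0],
  [0,0,0],
  [0,0,0],
  [0,0,0],
  [0,0,0],
  [0,0,0],
  [0,0,0],
], claw=[30,30,30,30,30,30,30,30,30,30,30,30,30,30,30,30,30,30,30,30], turn=[-1,-1,-1,-1,-1,-1,-1,-1,-1,-1,-1,-1,-1,-1,-1,-1,-1,-1,-1,-1])

```text
t: 3.23
tool_pos: [395.8, -286.2, 227.2]
orientation: [0.001, 0.296, 0.955, -0.003]
contact_force: [-0.3, -0.2, -0.2]
gripper_width: 30.3
```

Call:
arm_command([
  [0,0,0],
  [0,0,0],
  [0,0,0],
  [0,0,0],
  [0,0,0],
  [-0.7,0.4,0.8],
  [-0.7,0.4,0.8],
  [0,0,0.6],
], claw=[30,30,30,30,30,30,30,30], turn=[-1,-1,-1,-1,-0.2,0,0,0])

```text
t: 3.9
tool_pos: [441.4, -274.5, 164.5]
orientation: [0.005, 0.068, 0.998, -0.008]
contact_force: [-0.9, 0.2, -0.6]
gripper_width: 30.0
```

Run:
```python
from h import *
s=get_state();p=camera('wrist');save(p,'w1.png');T=tool(s)
print(T.round(3),s['joint_positions'].round(2))
np.save('w1.npy',dict(p=p,s=s),allow_pickle=True)
for q in ['well_0','incubating_0_centre','control_centre','incubator']:
    for d in tip_of(p,q):
        if d['conf']>.3: print(q,round(d['conf'],2),np.round(d['pixel'],1),deproj(p,d['pixel'],s,z=64).round(1), deproj(p,d['pixel'],s).round(1))
```

```text
[[-9.91000e-01  1.36000e-01  8.00000e-03  4.41386e+02]
 [ 1.36000e-01  9.91000e-01 -1.60000e-02 -2.74508e+02]
 [-1.10000e-02 -1.50000e-02 -1.00000e+00  1.64486e+02]
 [ 0.00000e+00  0.00000e+00  0.00000e+00  1.00000e+00]] [-0.7   0.38  1.65 -0.01  1.1  -2.13]
well_0 0.87 [204.3 259.9] [ 438.7 -329.8   64. ] [ 433.8 -325.8   79.3]
well_0 0.82 [199.6 392.1] [ 450.4 -206.6   64. ] [ 458.5 -202.    42.1]
well_0 0.8 [202.6 302.3] [ 442.3 -289.9   64. ] [ 436.6 -288.1   81. ]
well_0 0.73 [206.4 212.4] [ 434.9 -374.9   64. ] [ 429.7 -367.6   80.8]
well_0 0.6 [204.  350.8] [ 449.7 -245.1   64. ] [ 453.7 -244.4   53.1]
incubating_0_centre 0.57 [201.8 305.1] [ 441.9 -287.2   64. ] [ 438.6 -286.2   73.9]
control_centre 0.72 [201.1 215.3] [ 430.1 -370.9   64. ] [ 428.4 -368.5   69.7]
control_centre 0.55 [205.3 259. ] [ 439.6 -330.9   64. ] [ 434.2 -326.4   80.6]
incubator 0.56 [171.4 304.8] [ 413.1 -283.2   64. ] [ 413.2 -283.2   63.4]
```

View pics/w1.png

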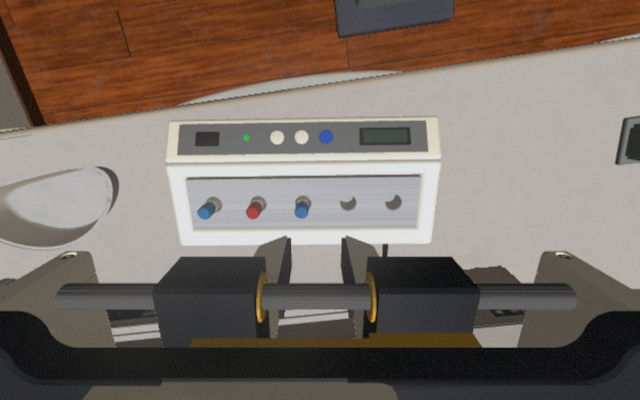

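Run:
```python
from h import *
D=np.load('w1.npy',allow_pickle=True).item();p,s=D['p'],D['s']
c=p['img'][150:250,165:445]; cv2.imwrite('pics/z1.png',cv2.resize(c,None,fx=2.8,fy=2.8,interpolation=cv2.INTER_CUBIC)[:,:,::-1])
def top(p,s):
    f,cx,cy=K(p); r,c=np.mgrid[:400,:640]; z=p['range_z']
    P=np.stack([(c-cx)/f*z,-(r-cy)/f*z,-z,np.ones_like(z)],-1)@c2w(p,s).T
    return P[...,:3]
P=top(p,s)
m=(abs(P[...,2]-64)<6)&(p['range_z']>0)&(P[...,0]<520)&(P[...,0]>350)&(P[...,1]<-120)&(P[...,1]>-420)
m[237:]=False
print(m.sum(),np.percentile(P[m][:,2],[5,50,95]))
r=cv2.minAreaRect(P[m][:,:2].astype(np.float32));print(r)
q=camera('top');P=top(q,None)
m=(abs(P[...,2]-64)<6)&(P[...,0]<560)&(P[...,0]>350)&(P[...,1]<-120)&(P[...,1]>-420)
print(m.sum(),np.percentile(P[m][:,2],[5,50,95]),cv2.minAreaRect(P[m][:,:2].astype(np.float32)))
s2=get_state();print(s2['tool_pos'],tool(s2)[:3,2], tool(s2)[:3,0])
```

```text
23006 [59.41455    63.79117853 66.22015124]
((430.30517578125, -288.44244384765625), (251.35238647460938, 95.32161712646484), 82.59758758544922)
495 [58.36071941 62.01173155 67.0548352 ] ((434.53143310546875, -275.2264404296875), (227.41331481933594, 104.63034057617188), 82.00074768066406)
[ 439.17567273 -275.73888643  166.71467215] [ 0.00778753 -0.01683041 -0.99982803] [-0.99039123  0.13792929 -0.01003584]
```

View pics/z1.png

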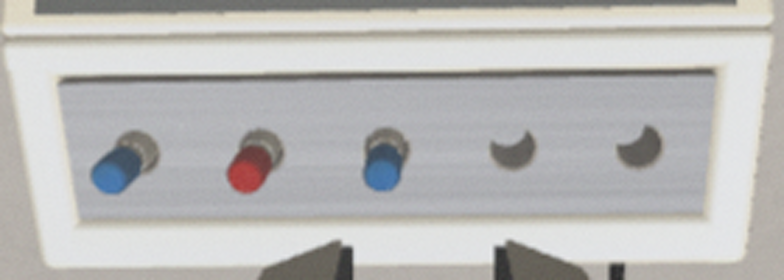

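```bash
cat >> h.py <<'E'
def overlay(p,s,pts,rad,box,fx,name,z=None):
    img=cv2.resize(p['img'][box[0]:box[1],box[2]:box[3]],None,fx=fx,fy=fx,interpolation=cv2.INTER_CUBIC)[:,:,::-1].copy()
    for P in pts:
        a=np.linspace(0,2*np.pi,40)
        q=[proj(p,np.array([P[0]+rad*np.cos(t),P[1]+rad*np.sin(t),P[2]]),s) for t in a]
        q=np.array([[ (c-box[2]+.5)*fx,(r-box[0]+.5)*fx] for r,c in q]).astype(np.int32)
        cv2.polylines(img,[q],True,(0,255,0),1)
    cv2.imwrite('pics/'+name,img)
E
python3 - <<'E'
from h import *
D=np.load('w1.npy',allow_pickle=True).item();p,s=D['p'],D['s']
w3=deproj(p,(202.5,347.8),s,z=64);w4=deproj(p,(202.1,393.2),s,z=64);print(w3,w4,np.hypot(*(w4-w3)[:2]))
u=np.array([np.sin(np.radians(7.4)),np.cos(np.radians(7.4))])
m=(w3+w4)[:2]/2
W=[np.append(m+u*42*(i-3.5),64) for i in range(5)];print(np.round(W,1))
overlay(p,s,W,8,(150,250,165,445),2.8,'z2.png')
E
```

```text
[ 447.85047356 -247.70475288   64.        ] [ 453.02937666 -205.74546295   64.        ] 42.277689726055065
[[ 431.5 -372.5   64. ]
 [ 436.9 -330.9   64. ]
 [ 442.3 -289.2   64. ]
 [ 447.7 -247.6   64. ]
 [ 453.1 -205.9   64. ]]
```

View pics/z2.png

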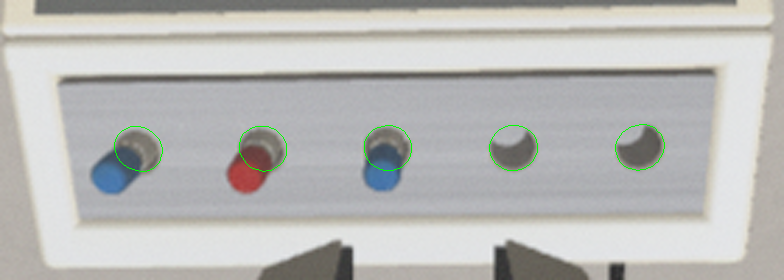

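Call:
arm_command([
  [0.12,0.91,0],
  [0.12,0.91,0],
  [0.12,0.91,0],
  [0.12,0.91,0],
  [0.12,0.91,0],
  [0.12,0.91,0],
  [0.12,0.91,0],
  [0.12,0.91,0],
  [0.12,0.91,0],
  [0.12,0.91,0],
  [0.12,0.91,0],
  [0.12,0.91,0],
  [0.12,0.91,0],
  [0.12,0.91,0.5],
  [0,0,0.5],
  [0,0,0],
  [0,0,0],
], claw=[30,30,30,30,30,30,30,30,30,30,30,30,30,30,30,30,30], turn=[0,0,0,0,0,0,0,0,0,0,0,0,0,0,-1,-0.3,0])

```text
t: 5.62
tool_pos: [454.6, 116.0, 151.6]
orientation: [0.029, 0.007, 0.999, -0.014]
contact_force: [0.0, -0.9, 0.1]
gripper_width: 29.9
```

Run:
```python
from h import *
s=get_state();p=camera('wrist');save(p,'w2.png');T=tool(s)
print(T.round(3),s['joint_positions'].round(2),s['qd'].round(3))
np.save('w2.npy',dict(p=p,s=s),allow_pickle=True)
for q in ['fresh_0_centre','carrier']:
    for d in tip_of(p,q):
        if d['conf']>.3: print(q,round(d['conf'],2),np.round(d['pixel'],1),deproj(p,d['pixel'],s,z=34).round(1), deproj(p,d['pixel'],s).round(1))
```

```text
[[-9.98000e-01  1.50000e-02  5.80000e-02  4.54618e+02]
 [ 1.30000e-02  9.99000e-01 -2.90000e-02  1.16043e+02]
 [-5.80000e-02 -2.80000e-02 -9.98000e-01  1.51613e+02]
 [ 0.00000e+00  0.00000e+00  0.00000e+00  1.00000e+00]] [ 0.11  0.3   1.82 -0.04  0.97 -1.42] [ 0.005 -0.002  0.009 -0.007 -0.006 -0.005]
fresh_0_centre 0.7 [172.7 279.3] [438.1  76.7  34. ] [433.6  79.3  49.5]
carrier 0.98 [166.  342.3] [431.9 137.4  34. ] [431.3 137.2  36.1]
```

View pics/w2.png

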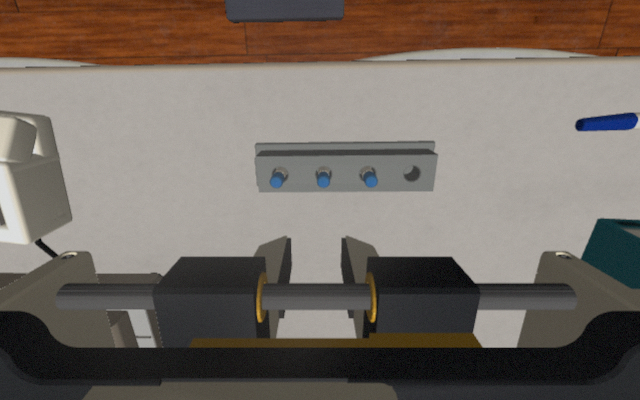

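Run:
```python
from h import *
D=np.load('w2.npy',allow_pickle=True).item();p,s=D['p'],D['s']
hsv=cv2.cvtColor(p['img'],cv2.COLOR_RGB2HSV); m=((hsv[...,0]>95)&(hsv[...,0]<125)&(hsv[...,1]>110)).astype(np.uint8); m[:160]=0;m[195:]=0;m[:,:260]=0;m[:,440:]=0
n,l,st,c=cv2.connectedComponentsWithStats(m)
for i in range(1,n):
    if st[i,4]>20: print(st[i],c[i])
# deproject NN carrier centre + overlay for current guess
C=np.array([433.,137.])
h=[[437,137.+42*k,34] for k in (-1.5,-.5,.5,1.5)]
overlay(p,s,h,8,(140,200,245,445),3.9,'z3.png')
```

```text
[318 175  11  12 109] [323.0733945  180.96330275]
[365 175  12  12 112] [370.57142857 180.76785714]
[271 176  11  12  98] [275.86734694 181.55102041]
```

View pics/z3.png

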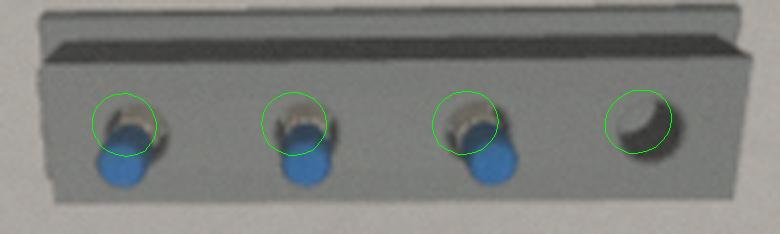

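Run:
```python
from h import *
D=np.load('w2.npy',allow_pickle=True).item();p,s=D['p'],D['s']
f=lambda x,y:(140+y/3.9-.5,245+x/3.9-.5)
for c in [(122,167),(305,168),(493,167)]: print(deproj(p,f(*c),s,z=60).round(1))
for c in [(652,131)]: print(deproj(p,f(*c),s,z=34).round(1))
h=[[439.2,140.4+42*k,34] for k in (-1.5,-.5,.5,1.5)]
overlay(p,s,h,8,(140,200,245,445),3.9,'z3.png')
```

```text
[439.4  77.3  60. ]
[439.8 118.8  60. ]
[439.8 161.1  60. ]
[439.3 203.5  34. ]
```

View pics/z3.png

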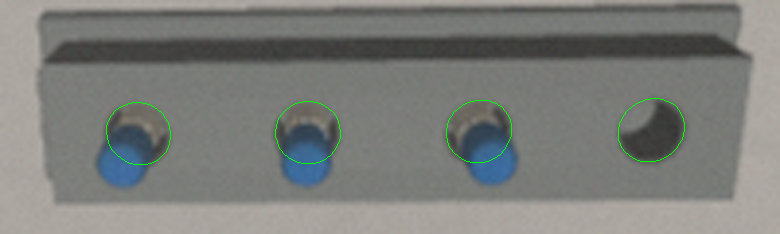

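Call:
arm_command([
  [0.24,-0.65,0],
  [0.24,-0.65,0],
  [0,0,0.6],
  [0,0,0.6],
  [0,0,0],
], claw=[22,22,22,22,22], turn=[0,0,0,0,0])

```text
t: 6.18
tool_pos: [444.5, 71.1, 119.9]
orientation: [0.034, 0.014, 0.999, -0.014]
contact_force: [-0.9, 0.1, -0.9]
gripper_width: 21.8
```

```bash
cat > st.py <<'E'
from h import *
import sys
s=get_state();T=tool(s);print(s['t'],T[:3,3].round(1),'xax',T[:3,0].round(3),'zax',T[:3,2].round(3),'w',round(s['gripper_width'],1),'F',s['contact_force'].round(1),'qd',abs(s['qd']).max().round(3))
if len(sys.argv)>3:
    g=np.array([float(a) for a in sys.argv[1:4]]); d=T[:3,:3].T@(g-T[:3,3])
    print('tool delta units',(d/30).round(2))
if len(sys.argv)>4:
    yaw=np.degrees(np.arctan2(T[1,0],T[0,0])); e=(float(sys.argv[4])-yaw+180)%360-180; print('yaw',yaw.round(1),'turn units',round(-e/6,2))
E
python3 st.py 439.5 77.3 39 180
```

```text
6.1833 [444.5  71.1 119.9] xax [-0.997  0.026 -0.069] zax [ 0.068 -0.03  -0.997] w 21.8 F [-0.9  0.1 -0.9] qd 0.057
tool delta units [0.36 0.28 2.67]
yaw 178.5 turn units -0.25
```

Call:
arm_command([
  [0.18,0.14,0.3],
  [0.18,0.14,0.3],
  [0,0,0.3],
  [0,0,0.3],
  [0,0,0],
], claw=[22,22,22,22,22], turn=[-0.25,0,0,0,0])

```text
t: 6.6
tool_pos: [439.5, 76.6, 85.6]
orientation: [0.038, 0.004, 0.999, -0.015]
contact_force: [-0.0, 0.5, -0.2]
gripper_width: 22.3
```

```bash
python3 st.py 439.5 77.3 39 180
```

```text
6.6 [439.5  76.6  85.6] xax [-0.997  0.006 -0.075] zax [ 0.075 -0.03  -0.997] w 22.3 F [-0.   0.5 -0.2] qd 0.029
tool delta units [0.12 0.07 1.55]
yaw 179.6 turn units -0.06
```

Call:
arm_command([
  [0.04,0.02,0.4],
  [0.04,0.02,0.4],
  [0.03,0.02,0.4],
  [0,0,0.2],
  [0,0,0.1],
  [0,0,0],
], claw=[22,22,22,22,22,22], turn=[0,0,0,0,0,0])

```text
t: 7.1
tool_pos: [444.3, 76.1, 41.4]
orientation: [0.041, 0.005, 0.999, -0.015]
contact_force: [0.1, 0.5, -0.1]
gripper_width: 22.1
```

```bash
python3 st.py 439.5 77.3 40 180; python3 -c "
from h import *
p=camera('wrist');save(p,'w3.png')"
```

```text
7.1 [444.3  76.1  41.4] xax [-0.997  0.009 -0.082] zax [ 0.082 -0.031 -0.996] w 22.1 F [ 0.1  0.5 -0.1] qd 0.016
tool delta units [0.16 0.04 0.03]
yaw 179.5 turn units -0.08
```

View pics/w3.png

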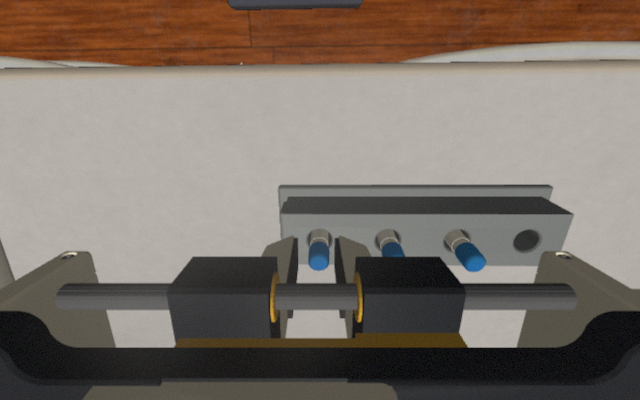

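Call:
arm_command([
  [0.16,0.04,0.05],
  [0,0,0],
  [0,0,0],
  [0,0,0],
  [0,0,0],
  [0,0,0],
  [0,0,0],
], claw=[22,22,5,5,5,5,5], turn=[0,0,0,0,0,0,0], squeeze=15)

```text
t: 7.73
tool_pos: [440.8, 77.5, 42.0]
orientation: [0.043, 0.005, 0.999, -0.015]
contact_force: [0.2, -0.6, -0.8]
gripper_width: 11.3
```

```bash
python3 st.py 439.5 77.3 40 180
```

```text
7.7333 [440.8  77.5  42. ] xax [-0.996  0.008 -0.087] zax [ 0.086 -0.03  -0.996] w 11.3 F [ 0.2 -0.6 -0.8] qd 0.003
tool delta units [ 0.05 -0.    0.06]
yaw 179.5 turn units -0.08
```

Call:
arm_command([
  [-0.04,-0.01,-0.4],
  [-0.04,-0.01,-0.5],
  [-0.05,-0.01,-0.6],
  [-0.05,-0.01,-0.6],
  [-0.05,-0.01,-0.6],
  [-0.05,-0.01,-0.6],
  [0,0,0],
], claw=[5,5,5,5,5,5,5], turn=[0,0,0,0,0,0,0])

```text
t: 8.32
tool_pos: [439.5, 78.6, 144.7]
orientation: [0.041, 0.005, 0.999, -0.015]
contact_force: [1.0, -0.0, 0.8]
gripper_width: 11.1
```

```bash
python3 st.py 440 77.3 150 180;  python3 -c "
from h import *
p=camera('wrist');save(p,'w4.png')"
```

```text
8.3167 [439.5  78.6 144.7] xax [-0.997  0.009 -0.082] zax [ 0.082 -0.03  -0.996] w 11.1 F [ 1.  -0.   0.8] qd 0.047
tool delta units [-0.03 -0.05 -0.17]
yaw 179.5 turn units -0.08
```

View pics/w4.png

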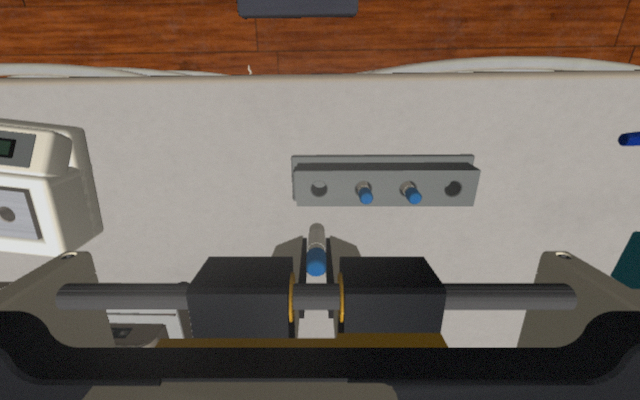

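Call:
arm_command([
  [-0.05,-0.8,0],
  [-0.05,-0.8,0],
  [-0.05,-0.8,0],
  [-0.05,-0.8,0],
  [-0.05,-0.8,0],
  [-0.05,-0.8,0],
  [-0.05,-0.8,0],
  [-0.05,-0.8,0],
  [-0.05,-0.8,0],
  [-0.05,-0.8,0],
  [0,0,0],
], claw=[5,5,5,5,5,5,5,5,5,5,5], turn=[0.1,0.1,0.1,0.1,0.1,0.1,0.1,0.1,0.1,0.1,0])

```text
t: 9.28
tool_pos: [434.0, -169.9, 139.3]
orientation: [0.034, 0.057, 0.998, -0.011]
contact_force: [0.2, 0.1, -0.1]
gripper_width: 11.0
```

```bash
python3 st.py 453.1 -205.9 150 172.6
```

```text
9.2833 [ 434.  -169.9  139.3] xax [-0.991  0.114 -0.069] zax [ 0.066 -0.025 -0.997] w 11.0 F [ 0.2  0.1 -0.1] qd 0.051
tool delta units [-0.79 -1.12 -0.28]
yaw 173.4 turn units 0.14
```

Call:
arm_command([
  [-0.26,-0.37,-0.1],
  [-0.26,-0.37,-0.1],
  [-0.26,-0.37,-0.1],
  [0,0,0],
  [0,0,0],
], claw=[5,5,5,5,5], turn=[0.14,0,0,0,0])

```text
t: 9.7
tool_pos: [449.1, -205.1, 144.2]
orientation: [0.029, 0.067, 0.997, -0.007]
contact_force: [-0.3, 0.1, -0.1]
gripper_width: 11.0
```

```bash
python3 st.py 453.1 -205.9 110 172.6
python3 - <<'E'
from h import *
s=get_state();p=camera('wrist');save(p,'w5.png')
np.save('w5.npy',dict(p=p,s=s),allow_pickle=True)
u=np.array([np.sin(np.radians(7.4)),np.cos(np.radians(7.4))])
W=[np.append(np.array([447.7,-247.6])+u*42*(i-3),64) for i in range(5)]
overlay(p,s,W,8,(140,280,150,410),3,'z5.png')
E
```

```text
9.7 [ 449.1 -205.1  144.2] xax [-0.989  0.134 -0.058] zax [ 0.056 -0.018 -0.998] w 11.0 F [-0.3  0.1 -0.1] qd 0.019
tool delta units [-0.07  0.    1.15]
yaw 172.3 turn units -0.05
```

View pics/z5.png

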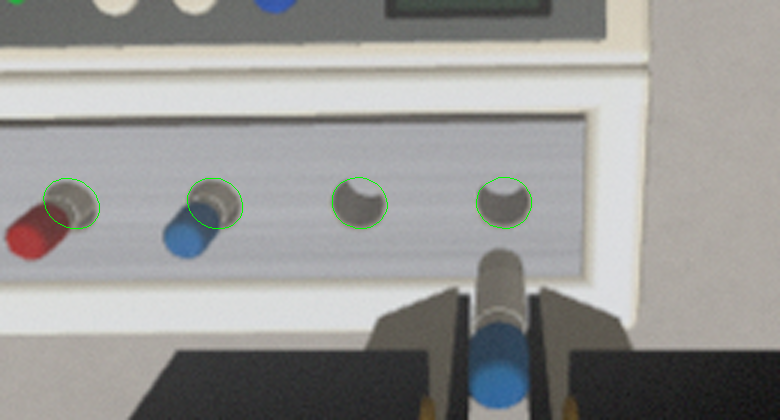

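Call:
arm_command([
  [-0.1,0,0.35],
  [-0.07,0,0.35],
  [-0.05,0.0,0.35],
  [-0.05,0,0.25],
  [0,0,0],
], claw=[5,5,5,5,5], turn=[0,0,0,0,0])

```text
t: 10.17
tool_pos: [458.1, -202.1, 100.4]
orientation: [0.027, 0.066, 0.997, -0.006]
contact_force: [-0.5, 0.5, 1.2]
gripper_width: 11.2
```

```bash
python3 st.py 454.3 -206 72 172.6
python3 - <<'E'
from h import *
s=get_state();p=camera('wrist')
np.save('w6.npy',dict(p=p,s=s),allow_pickle=True)
u=np.array([np.sin(np.radians(7.4)),np.cos(np.radians(7.4))])
W=[np.append(np.array([447.7,-247.6])+u*42*(i-3),64) for i in range(5)]
T=tool(s)
overlay(p,s,W,8,(170,290,180,380),3.9,'z6.png')
E
```

```text
10.1667 [ 458.1 -202.1  100.4] xax [-0.99   0.131 -0.055] zax [ 0.053 -0.015 -0.998] w 11.2 F [-0.5  0.5  1.2] qd 0.015
tool delta units [ 0.16 -0.14  0.94]
yaw 172.5 turn units -0.02
```

View pics/z6.png

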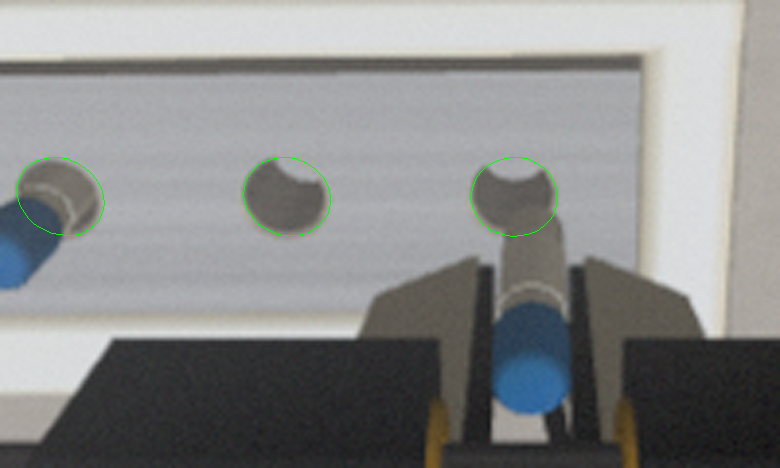

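Call:
arm_command([
  [0.12,-0.14,0],
  [0,0,0],
  [0,0,0],
], claw=[5,5,5], turn=[0,0,0])

```text
t: 10.47
tool_pos: [453.5, -205.5, 101.0]
orientation: [0.027, 0.065, 0.997, -0.006]
contact_force: [0.2, -0.4, 0.4]
gripper_width: 11.3
```

```bash
python3 st.py 454.3 -206 72 172.6
```

```text
10.4667 [ 453.5 -205.5  101. ] xax [-0.99   0.13  -0.054] zax [ 0.053 -0.015 -0.998] w 11.3 F [ 0.2 -0.4  0.4] qd 0.009
tool delta units [ 0.02 -0.01  0.97]
yaw 172.5 turn units -0.01
```

Call:
arm_command([
  [-0.03,-0.02,0.2],
  [0.01,0,0.2],
  [0.01,0,0],
  [0,0,0],
], claw=[5,5,5,5], turn=[0,0,0,0])

```text
t: 10.8
tool_pos: [454.7, -206.9, 89.0]
orientation: [0.028, 0.065, 0.997, -0.006]
contact_force: [-0.3, -0.1, -0.2]
gripper_width: 11.3
```

```bash
python3 st.py 454.3 -206 72 172.6;python3 - <<'E'
from h import *
s=get_state();p=camera('wrist')
np.save('w6.npy',dict(p=p,s=s),allow_pickle=True)
u=np.array([np.sin(np.radians(7.4)),np.cos(np.radians(7.4))])
W=[np.append(np.array([447.7,-247.6])+u*42*(i-3),64) for i in range(5)]
overlay(p,s,W,8,(170,290,180,380),3.9,'z7.png')
E
```

```text
10.8 [ 454.7 -206.9   89. ] xax [-0.99   0.13  -0.057] zax [ 0.055 -0.017 -0.998] w 11.3 F [-0.3 -0.1 -0.2] qd 0.013
tool delta units [0.05 0.03 0.56]
yaw 172.5 turn units -0.02
```

View pics/z7.png

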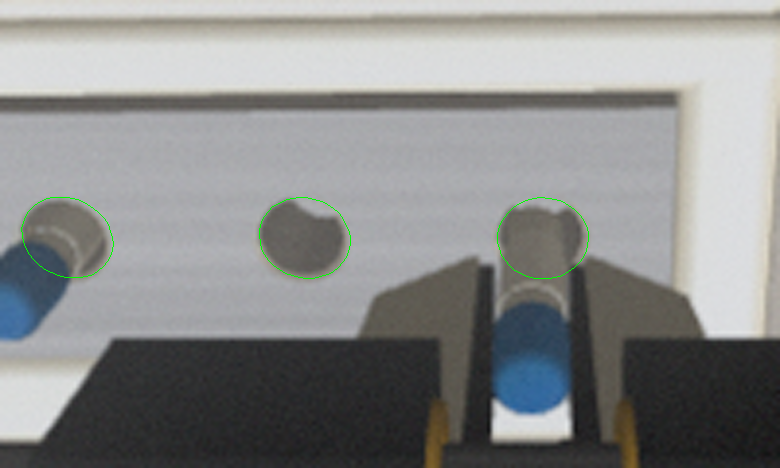

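Call:
arm_command([
  [0.03,0.04,0.2],
  [0.01,0,0.2],
  [0.01,0,0.15],
  [0,0,0.05],
  [0,0,0],
], claw=[5,5,5,5,5], turn=[0,0,0,0,0])

```text
t: 11.27
tool_pos: [455.8, -206.3, 70.9]
orientation: [0.03, 0.066, 0.997, -0.007]
contact_force: [-2.1, 2.2, 6.0]
gripper_width: 11.4
```

```bash
python3 st.py 454.3 -206 72 172.6
```

```text
11.2667 [ 455.8 -206.3   70.9] xax [-0.99   0.13  -0.061] zax [ 0.059 -0.018 -0.998] w 11.4 F [-2.1  2.2  6. ] qd 0.002
tool delta units [ 0.05  0.   -0.04]
yaw 172.5 turn units -0.02
```

Call:
arm_command([
  [0,0,0],
  [0,0,0],
  [0,0,0],
  [-0.02,0,-0.3],
  [-0.03,0,-0.5],
  [-0.04,0,-0.7],
  [-0.04,0,-0.7],
  [-0.04,0,-0.4],
  [0,0,0],
  [0,0,0],
], claw=[24,24,24,24,24,24,24,24,24,24], turn=[0,0,0,0,0,0,0,0,0,0])

```text
t: 12.1
tool_pos: [455.4, -204.9, 152.8]
orientation: [0.028, 0.066, 0.997, -0.006]
contact_force: [-0.2, 0.1, 0.0]
gripper_width: 24.0
```

```bash
python3 st.py 439.5 119 140 180;python3 - <<'E'
from h import *
s=get_state();p=camera('wrist')
u=np.array([np.sin(np.radians(7.4)),np.cos(np.radians(7.4))])
W=[np.append(np.array([447.7,-247.6])+u*42*(i-3),64) for i in range(5)]
overlay(p,s,W,8,(140,290,150,450),2.6,'z8.png')
E
```

```text
12.1 [ 455.4 -204.9  152.8] xax [-0.99   0.13  -0.057] zax [ 0.056 -0.017 -0.998] w 24.0 F [-0.2  0.1  0. ] qd 0.021
tool delta units [ 1.96 10.64  0.22]
yaw 172.5 turn units -1.25
```

View pics/z8.png

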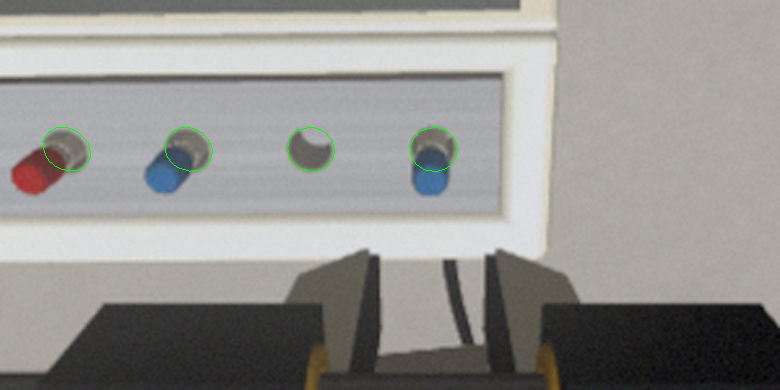

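Call:
arm_command([
  [0.18,0.78,0.05],
  [0.18,0.78,0.05],
  [0.18,0.78,0.05],
  [0.18,0.78,0.05],
  [0.18,0.78,0.05],
  [0.18,0.78,0.05],
  [0.18,0.78,0.05],
  [0.18,0.78,0.05],
  [0.18,0.78,0.05],
  [0.18,0.78,0.05],
  [0.18,0.78,0.05],
  [0.18,0.78,0.05],
  [0.18,0.78,0.05],
  [0,0,0],
  [0,0,0],
], claw=[22,22,22,22,22,22,22,22,22,22,22,22,22,22,22], turn=[-0.1,-0.1,-0.1,-0.1,-0.1,-0.1,-0.1,-0.1,-0.1,-0.1,-0.1,-0.1,0,0,0])

```text
t: 13.4
tool_pos: [395.6, 115.7, 111.1]
orientation: [0.016, 0.002, 1.0, -0.007]
contact_force: [0.2, -0.1, -0.4]
gripper_width: 21.8
```

```bash
python3 st.py 439.6 118.9 90 180;python3 - <<'E'
from h import *
s=get_state();p=camera('wrist')
h=[[439.2,140.4+42*k,34] for k in (-1.5,-.5,.5,1.5)]+[[439.6,y,60] for y in (118.9,161.1)]
overlay(p,s,h,7,(120,270,200,460),3,'z9.png')
E
```

```text
13.4 [395.6 115.7 111.1] xax [-0.999  0.003 -0.032] zax [ 0.032 -0.014 -0.999] w 21.8 F [ 0.2 -0.1 -0.4] qd 0.042
tool delta units [-1.44  0.12  0.75]
yaw 179.8 turn units -0.03
```

View pics/z9.png

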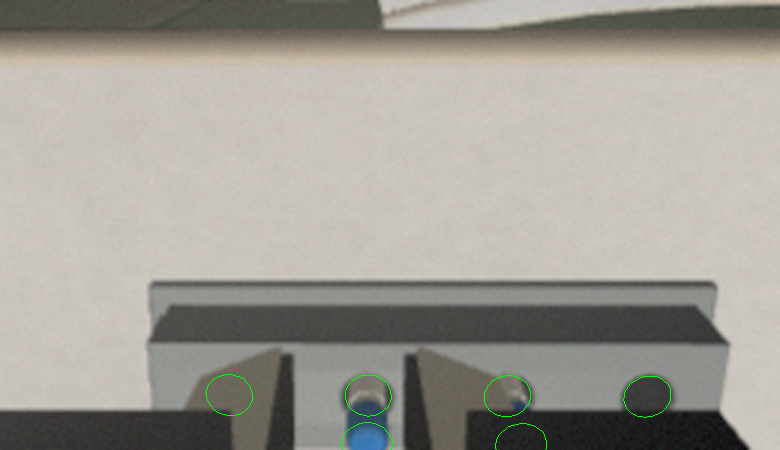

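Call:
arm_command([
  [-0.45,0.04,0],
  [-0.45,0.04,0],
  [-0.45,0.04,0],
  [0,0,0.3],
  [0,0,0.3],
  [0,0,0],
], claw=[22,22,22,22,22,22], turn=[0,0,0,0,0,0])

```text
t: 13.95
tool_pos: [437.4, 113.4, 90.9]
orientation: [0.014, 0.005, 1.0, -0.008]
contact_force: [-1.1, -0.3, -0.0]
gripper_width: 22.3
```

```bash
python3 st.py 439.6 118.9 41 180
```

```text
13.95 [437.4 113.4  90.9] xax [-1.     0.009 -0.028] zax [ 0.028 -0.016 -0.999] w 22.3 F [-1.1 -0.3 -0. ] qd 0.02
tool delta units [-0.03  0.21  1.66]
yaw 179.5 turn units -0.09
```

Call:
arm_command([
  [-0.03,0.2,0],
  [0,0.02,0.3],
  [0,0,0.3],
  [0,0,0],
  [0,0,0],
], claw=[22,22,22,22,22], turn=[0,0,0,0,0])

```text
t: 14.37
tool_pos: [436.6, 118.6, 69.8]
orientation: [0.012, 0.006, 1.0, -0.008]
contact_force: [-0.2, 0.1, 0.4]
gripper_width: 21.9
```

```bash
python3 st.py 439.6 118.9 41 180
```

```text
14.3667 [436.6 118.6  69.8] xax [-1.     0.012 -0.024] zax [ 0.024 -0.016 -1.   ] w 21.9 F [-0.2  0.1  0.4] qd 0.019
tool delta units [-0.08  0.03  0.96]
yaw 179.3 turn units -0.11
```

Call:
arm_command([
  [-0.06,0.03,0.25],
  [-0.06,0.02,0.25],
  [-0.04,0.02,0.25],
  [0,0,0.15],
  [0,0,0],
  [0,0,0],
], claw=[22,22,22,22,22,22], turn=[-0.1,0,0,0,0,0])

```text
t: 14.87
tool_pos: [442.4, 120.6, 39.8]
orientation: [0.012, -0.0, 1.0, -0.008]
contact_force: [0.3, 0.7, 1.1]
gripper_width: 21.6
```

```bash
python3 st.py 439.6 118.9 41 180;python3 -c "
from h import *
p=camera('wrist');save(p,'w10.png')"
```

```text
14.8667 [442.4 120.6  39.8] xax [-1.    -0.001 -0.023] zax [ 0.023 -0.016 -1.   ] w 21.6 F [0.3 0.7 1.1] qd 0.014
tool delta units [ 0.09 -0.06 -0.04]
yaw -180.0 turn units 0.01
```

View pics/w10.png

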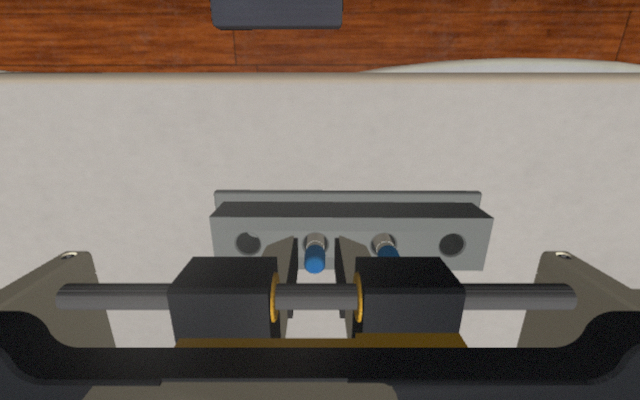

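The vial sits between the fingers at about (315,258). I'll make a small x/y correction and then close.

Call:
arm_command([
  [0.08,-0.05,-0.03],
  [0,0,0],
  [0,0,0],
  [0,0,0],
  [0,0,0],
  [0,0,0],
  [0,0,0],
], claw=[22,22,5,5,5,5,5], turn=[0,0,0,0,0,0,0], squeeze=15)

```text
t: 15.5
tool_pos: [440.3, 118.9, 42.0]
orientation: [0.013, -0.0, 1.0, -0.008]
contact_force: [0.4, -0.2, 0.5]
gripper_width: 11.4
```

```bash
python3 st.py 439.6 118.9 41 180
```

```text
15.5 [440.3 118.9  42. ] xax [-1.    -0.    -0.026] zax [ 0.026 -0.016 -1.   ] w 11.4 F [ 0.4 -0.2  0.5] qd 0.003
tool delta units [0.02 0.   0.03]
yaw -180.0 turn units 0.0
```

Call:
arm_command([
  [-0.01,-0.01,-0.4],
  [-0.01,-0.01,-0.5],
  [-0.01,-0.01,-0.6],
  [-0.01,-0.01,-0.6],
  [-0.01,-0.01,-0.6],
  [-0.01,-0.01,-0.6],
  [0,0,-0.2],
  [0,0,0],
], claw=[5,5,5,5,5,5,5,5], turn=[0,0,0,0,0,0,0,0])

```text
t: 16.17
tool_pos: [438.6, 118.9, 150.7]
orientation: [0.012, -0.0, 1.0, -0.008]
contact_force: [0.1, 0.9, 0.2]
gripper_width: 11.5
```

```bash
python3 st.py 448.7 -247.6 150 172.6
```

```text
16.1667 [438.6 118.9 150.7] xax [-1.    -0.    -0.023] zax [ 0.023 -0.016 -1.   ] w 11.5 F [0.1 0.9 0.2] qd 0.008
tool delta units [ -0.33 -12.22   0.22]
yaw -180.0 turn units 1.24
```

Call:
arm_command([
  [-0.1,-0.78,-0.02],
  [-0.1,-0.78,-0.02],
  [-0.1,-0.78,-0.02],
  [-0.1,-0.78,-0.02],
  [-0.1,-0.78,-0.02],
  [-0.1,-0.78,-0.02],
  [-0.1,-0.78,-0.02],
  [-0.1,-0.78,-0.02],
  [-0.1,-0.78,-0.02],
  [-0.1,-0.78,-0.02],
  [-0.1,-0.78,-0.02],
  [-0.1,-0.78,-0.02],
  [-0.1,-0.78,-0.02],
  [-0.1,-0.78,-0.02],
  [0,-0.4,0],
  [0,0,0],
], claw=[5,5,5,5,5,5,5,5,5,5,5,5,5,5,5,5], turn=[0.1,0.1,0.1,0.1,0.1,0.1,0.1,0.1,0.1,0.1,0.1,0.1,0,0,0,0])

```text
t: 17.5
tool_pos: [449.7, -235.2, 146.1]
orientation: [0.001, 0.064, 0.998, -0.003]
contact_force: [0.1, 0.2, -0.4]
gripper_width: 11.1
```

```bash
python3 st.py 448.7 -247.6 140 172.6
```

```text
17.5 [ 449.7 -235.2  146.1] xax [-0.992  0.128 -0.003] zax [ 0.003 -0.006 -1.   ] w 11.1 F [ 0.1  0.2 -0.4] qd 0.019
tool delta units [-0.02 -0.41  0.21]
yaw 172.6 turn units 0.01
```

Call:
arm_command([
  [-0.02,-0.2,0],
  [-0.01,-0.2,0],
  [0,0,0.3],
  [0,0,0.4],
  [0,0,0.4],
  [0,0,0.3],
  [0,0,0],
], claw=[5,5,5,5,5,5,5], turn=[0,0,0,0,0,0,0])

```text
t: 18.08
tool_pos: [448.4, -242.7, 99.0]
orientation: [0.0, 0.063, 0.998, -0.001]
contact_force: [0.4, -0.6, 0.2]
gripper_width: 11.2
```

```bash
python3 st.py 449 -247.6 90 172.6
```

```text
18.0833 [ 448.4 -242.7   99. ] xax [-0.992  0.125 -0.   ] zax [-0.    -0.003 -1.   ] w 11.2 F [ 0.4 -0.6  0.2] qd 0.013
tool delta units [-0.04 -0.16  0.3 ]
yaw 172.8 turn units 0.04
```

Call:
arm_command([
  [-0.02,-0.15,0],
  [0,0,0],
  [0,0,0],
], claw=[5,5,5], turn=[0,0,0])

```text
t: 18.33
tool_pos: [448.6, -246.2, 98.7]
orientation: [-0.0, 0.062, 0.998, -0.001]
contact_force: [-0.7, -0.3, -0.7]
gripper_width: 11.5
```

```bash
python3 st.py 449 -247.6 72 172.6;python3 - <<'E'
from h import *
s=get_state();p=camera('wrist')
u=np.array([np.sin(np.radians(7.4)),np.cos(np.radians(7.4))])
W=[np.append(np.array([447.7,-247.6])+u*42*(i-3),64) for i in range(5)]
overlay(p,s,W,8,(170,290,200,420),3.5,'z11.png')
E
```

```text
18.3333 [ 448.6 -246.2   98.7] xax [-0.992  0.123  0.001] zax [-0.001 -0.002 -1.   ] w 11.5 F [-0.7 -0.3 -0.7] qd 0.011
tool delta units [-0.02 -0.04  0.89]
yaw 172.9 turn units 0.06
```

View pics/z11.png

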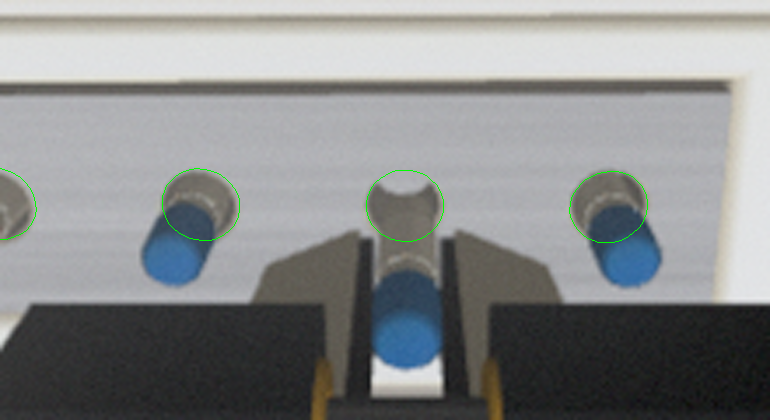

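Call:
arm_command([
  [-0.02,-0.03,0.2],
  [0,-0.01,0.2],
  [0,0,0.2],
  [0,0,0.15],
  [0,0,0.1],
  [0,0,0],
], claw=[5,5,5,5,5,5], turn=[0,0,0,0,0,0])

```text
t: 18.88
tool_pos: [449.2, -247.9, 71.7]
orientation: [0.0, 0.062, 0.998, -0.001]
contact_force: [0.2, -0.1, -0.1]
gripper_width: 11.4
```

```bash
python3 st.py 449 -247.6 72 172.6
```

```text
18.8833 [ 449.2 -247.9   71.7] xax [-0.992  0.123 -0.001] zax [ 0.    -0.003 -1.   ] w 11.4 F [ 0.2 -0.1 -0.1] qd 0.005
tool delta units [ 0.01  0.01 -0.01]
yaw 172.9 turn units 0.05
```

Nothing is touching yet. I'll press down a little more, then release and rise.

Call:
arm_command([
  [0,0,0.07],
  [0,0,0],
  [0,0,0],
  [0,0,0],
  [0,0,0],
], claw=[5,5,22,22,22], turn=[0,0,0,0,0])

```text
t: 19.3
tool_pos: [450.7, -248.9, 71.2]
orientation: [0.002, 0.062, 0.998, -0.002]
contact_force: [0.3, 0.1, -0.1]
gripper_width: 21.5
```

Call:
arm_command([
  [0,0,-0.3],
  [0,0,-0.5],
  [0,0,-0.6],
  [0,0,-0.6],
  [0,0,-0.6],
  [0,0,0],
], claw=[22,22,22,22,22,22], turn=[0,0,0,0,0,0])

```text
t: 19.8
tool_pos: [450.1, -248.5, 154.0]
orientation: [0.001, 0.062, 0.998, -0.002]
contact_force: [0.4, -0.6, -0.1]
gripper_width: 22.1
```

```bash
python3 st.py 437 -331 140 172.6;python3 - <<'E'
from h import *
s=get_state();p=camera('wrist');np.save('w12.npy',dict(p=p,s=s),allow_pickle=True)
u=np.array([np.sin(np.radians(7.4)),np.cos(np.radians(7.4))])
W=[np.append(np.array([447.7,-247.6])+u*42*(i-3),64) for i in range(5)]
overlay(p,s,W,8,(140,290,150,450),2.6,'z12.png')
E
```

```text
19.8 [ 450.1 -248.5  154. ] xax [-0.992  0.124 -0.003] zax [ 0.002 -0.004 -1.   ] w 22.1 F [ 0.4 -0.6 -0.1] qd 0.035
tool delta units [ 0.09 -2.78  0.48]
yaw 172.9 turn units 0.05
```

View pics/z12.png

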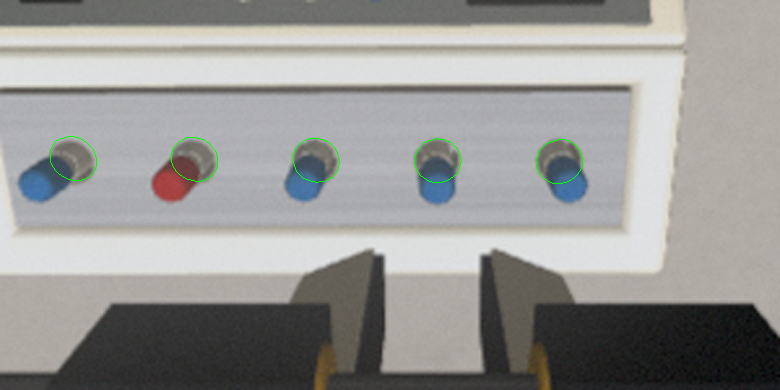

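Run:
```python
from h import *
D=np.load('w12.npy',allow_pickle=True).item();p,s=D['p'],D['s']
hsv=cv2.cvtColor(p['img'],cv2.COLOR_RGB2HSV); m=(((hsv[...,0]<8)|(hsv[...,0]>172))&(hsv[...,1]>120)).astype(np.uint8); m[:190]=0;m[235:]=0
n,l,st,c=cv2.connectedComponentsWithStats(m);print(st[1:],c[1:])
f=lambda x,y:(140+y/2.6-.5,150+x/2.6-.5)
for c in [(170,186)]: print(deproj(p,f(*c),s,z=90).round(1))
```

```text
[[209 205  15  12 123]] [[215.03252033 210.65853659]]
[ 436.9 -330.9   90. ]
```

Call:
arm_command([
  [0.02,-0.7,0],
  [0.02,-0.7,0],
  [0.02,-0.7,0],
  [0,-0.6,0.2],
  [0,0,0.2],
  [0,0,0],
], claw=[22,22,22,22,22,22], turn=[0,0,0,0,0,0])

```text
t: 20.35
tool_pos: [436.0, -328.9, 136.9]
orientation: [-0.001, 0.061, 0.998, 0.0]
contact_force: [-0.2, 0.3, -0.3]
gripper_width: 21.6
```

```bash
python3 st.py 437 -331 120 172.6;python3 - <<'E'
from h import *
s=get_state();p=camera('wrist');np.save('w13.npy',dict(p=p,s=s),allow_pickle=True)
u=np.array([np.sin(np.radians(7.4)),np.cos(np.radians(7.4))])
W=[np.append(np.array([447.7,-247.6])+u*42*(i-3),64) for i in range(5)]
overlay(p,s,W,8,(160,290,200,450),3.1,'z13.png')
E
```

```text
20.35 [ 436.  -328.9  136.9] xax [-0.993  0.122  0.002] zax [-0.002  0.    -1.   ] w 21.6 F [-0.2  0.3 -0.3] qd 0.023
tool delta units [-0.04 -0.06  0.56]
yaw 173.0 turn units 0.07
```

View pics/z13.png

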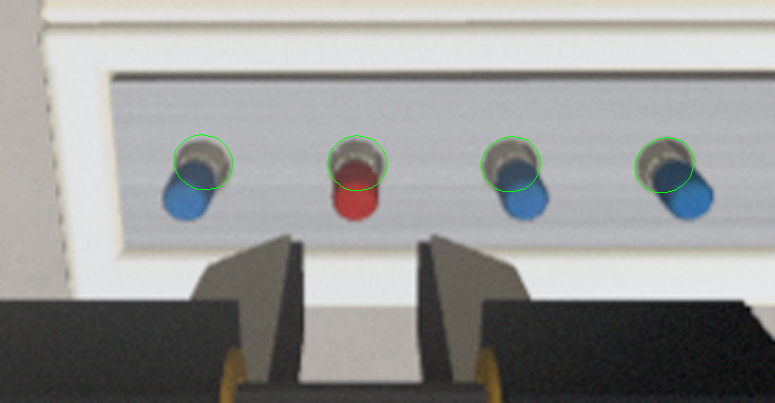

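Call:
arm_command([
  [-0.02,-0.05,0.3],
  [0,-0.02,0.4],
  [0,0,0.4],
  [0,0,0.2],
  [0,0,0],
], claw=[22,22,22,22,22], turn=[0,0,0,0,0])

```text
t: 20.82
tool_pos: [437.0, -326.8, 95.0]
orientation: [-0.001, 0.059, 0.998, 0.001]
contact_force: [0.3, 0.2, 0.5]
gripper_width: 22.2
```

```bash
python3 st.py 436.9 -330.9 71 172.6
```

```text
20.8167 [ 437.  -326.8   95. ] xax [-0.993  0.118  0.003] zax [-0.002  0.002 -1.   ] w 22.2 F [0.3 0.2 0.5] qd 0.014
tool delta units [-0.01 -0.14  0.8 ]
yaw 173.2 turn units 0.11
```

Call:
arm_command([
  [0,-0.14,0],
  [0,0,0],
  [0,0,0],
], claw=[22,22,22], turn=[0.1,0,0])

```text
t: 21.07
tool_pos: [437.0, -330.1, 95.2]
orientation: [-0.001, 0.064, 0.998, 0.001]
contact_force: [0.3, 0.1, -0.2]
gripper_width: 21.8
```

```bash
python3 st.py 436.9 -330.9 71 172.6
```

```text
21.0667 [ 437.  -330.1   95.2] xax [-0.992  0.128  0.003] zax [-0.003  0.002 -1.   ] w 21.8 F [ 0.3  0.1 -0.2] qd 0.011
tool delta units [-0.   -0.03  0.81]
yaw 172.7 turn units 0.01
```

Call:
arm_command([
  [0,0,0.2],
  [0,-0.02,0.2],
  [0,-0.01,0.2],
  [0,0,0.15],
  [0,0,0],
  [0,0,0],
], claw=[22,22,22,22,22,22], turn=[0,0,0,0,0,0])

```text
t: 21.57
tool_pos: [437.3, -331.7, 71.5]
orientation: [-0.0, 0.064, 0.998, 0.0]
contact_force: [0.4, 0.0, 1.4]
gripper_width: 21.9
```

```bash
python3 st.py 436.9 -330.9 71 172.6
```

```text
21.5667 [ 437.3 -331.7   71.5] xax [-0.992  0.128  0.001] zax [-0.001  0.    -1.   ] w 21.9 F [0.4 0.  1.4] qd 0.011
tool delta units [0.02 0.02 0.02]
yaw 172.7 turn units 0.01
```

Call:
arm_command([
  [0,0,0],
  [0,0,0],
  [0,0,0],
  [0,0,0],
  [0,0,-0.3],
  [0,0,-0.5],
  [0,0,-0.5],
  [0,0,-0.5],
  [0,0,-0.5],
  [0,0,-0.2],
  [0,0,0],
], claw=[5,5,5,5,5,5,5,5,5,5,5], turn=[0,0,0,0,0,0,0,0,0,0,0], squeeze=15)

```text
t: 22.48
tool_pos: [437.4, -331.7, 153.4]
orientation: [-0.0, 0.064, 0.998, -0.0]
contact_force: [-0.3, 0.1, -1.2]
gripper_width: 11.5
```

```bash
python3 st.py 405 -55 140 180;python3 -c "
from h import *
p=camera('wrist');save(p,'w14.png')"
```

```text
22.4833 [ 437.4 -331.7  153.4] xax [-0.992  0.128  0.   ] zax [-0. -0. -1.] w 11.5 F [-0.3  0.1 -1.2] qd 0.013
tool delta units [2.25 9.01 0.45]
yaw 172.7 turn units -1.22
```

View pics/w14.png

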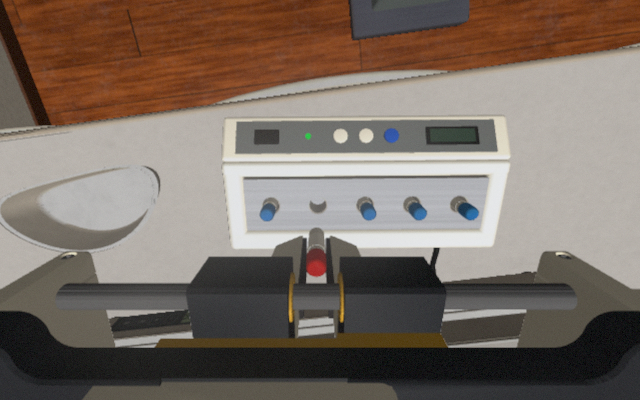

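Call:
arm_command([
  [0.16,0.8,0],
  [0.16,0.8,0],
  [0.16,0.8,0],
  [0.16,0.8,0],
  [0.16,0.8,0],
  [0.16,0.8,0],
  [0.16,0.8,0],
  [0.16,0.8,0],
  [0.16,0.8,0],
  [0.16,0.8,0],
  [0.16,0.8,0],
  [0,0,0],
], claw=[5,5,5,5,5,5,5,5,5,5,5,5], turn=[0,0,0,0,0,0,0,0,0,0,0,0])

```text
t: 23.53
tool_pos: [411.9, -50.8, 144.0]
orientation: [-0.007, 0.067, 0.998, 0.003]
contact_force: [-0.7, -0.2, 0.5]
gripper_width: 11.4
```

```bash
python3 st.py 420 -55 40 172.6
```

```text
23.5333 [411.9 -50.8 144. ] xax [-0.991  0.134  0.014] zax [-0.014  0.007 -1.   ] w 11.4 F [-0.7 -0.2  0.5] qd 0.05
tool delta units [-0.34 -0.12  3.46]
yaw 172.3 turn units -0.05
```

Call:
arm_command([
  [-0.17,-0.06,0.6],
  [-0.17,-0.06,0.6],
  [0,0,0.6],
  [0,0,0.6],
  [0,0,0.5],
  [0,0,0.3],
  [0,0,0.1],
  [0,0,0],
], claw=[5,5,5,5,5,5,5,5], turn=[0,0,0,0,0,0,0,0])

```text
t: 24.2
tool_pos: [419.0, -55.4, 37.6]
orientation: [-0.009, 0.064, 0.998, 0.003]
contact_force: [-0.3, -0.3, 0.1]
gripper_width: 11.0
```

```bash
python3 st.py 420 -55 32 172.6
```

```text
24.2 [419.  -55.4  37.6] xax [-0.992  0.128  0.017] zax [-0.017  0.007 -1.   ] w 11.0 F [-0.3 -0.3  0.1] qd 0.016
tool delta units [-0.03  0.02  0.19]
yaw 172.6 turn units 0.0
```

Call:
arm_command([
  [0,0,0.2],
  [0,0,0.03],
  [-0.25,0,0.03],
  [-0.25,0,0.05],
  [-0.2,0,0.05],
  [0,0,0],
], claw=[5,5,5,5,5,5], turn=[0,0,0,0,0,0], squeeze=4)

```text
t: 24.7
tool_pos: [443.3, -59.4, 27.4]
orientation: [-0.007, 0.065, 0.998, 0.002]
contact_force: [0.4, 0.1, -0.2]
gripper_width: 11.6
```

```bash
python3 st.py 450 -53 24 172.6;python3 -c "
from h import *
p=camera('wrist');save(p,'w15.png')"
```

```text
24.7 [443.3 -59.4  27.4] xax [-0.992  0.129  0.013] zax [-0.013  0.005 -1.   ] w 11.6 F [ 0.4  0.1 -0.2] qd 0.006
tool delta units [-0.2   0.24  0.11]
yaw 172.6 turn units -0.0
```

View pics/w15.png

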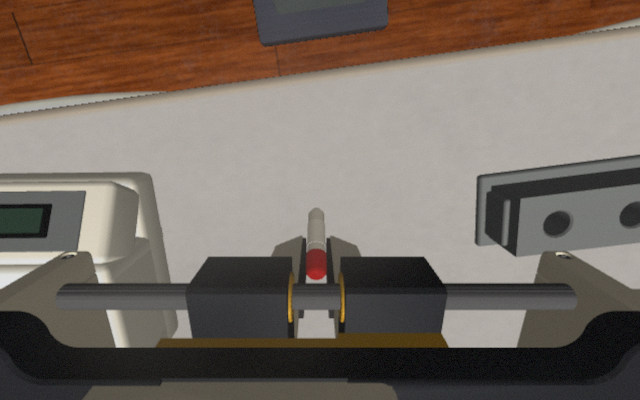

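Call:
arm_command([
  [-0.2,0,0.15],
  [-0.15,0,0.15],
  [-0.15,0,0.15],
  [-0.1,0,0.15],
  [0,0,0],
  [0,0,0],
], claw=[5,5,5,5,5,5], turn=[0,0,0,0,0,0])

```text
t: 25.25
tool_pos: [463.6, -61.9, 7.4]
orientation: [-0.006, 0.064, 0.998, 0.002]
contact_force: [0.6, 0.1, 2.3]
gripper_width: 11.9
```

```bash
python3 st.py 450 -53 8 172.6;python3 -c "
from h import *
p=camera('wrist');save(p,'w16.png')"
```

```text
25.25 [463.6 -61.9   7.4] xax [-0.992  0.128  0.011] zax [-0.011  0.005 -1.   ] w 11.9 F [0.6 0.1 2.3] qd 0.018
tool delta units [ 0.49  0.24 -0.01]
yaw 172.6 turn units 0.0
```

View pics/w16.png

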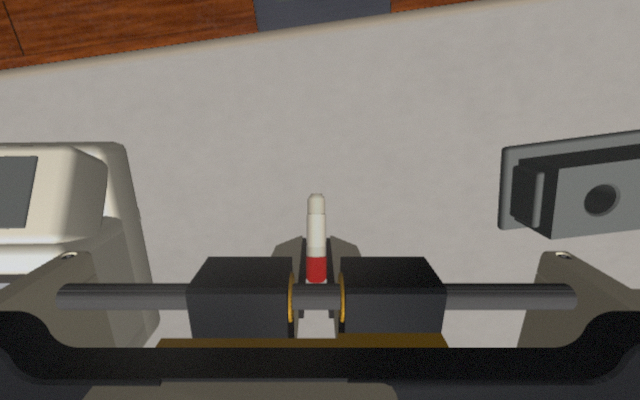

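Call:
arm_command([
  [0,0,0],
  [0,0,0],
  [0,0,0],
  [0,0,0],
  [0.1,0,-0.2],
  [0.2,0,-0.3],
  [0.2,-0.2,-0.4],
  [0.2,-0.2,-0.5],
  [0.2,-0.3,-0.6],
  [0.2,-0.3,-0.6],
  [0.1,-0.3,-0.7],
  [0,-0.3,-0.7],
  [0,-0.2,-0.7],
  [0,-0.1,-0.7],
  [0,0,-0.6],
  [0,0,-0.4],
  [0,0,0],
], claw=[5,5,5,5,5,5,5,5,5,5,5,5,5,5,5,5,5], turn=[0,0,0,0,0,0,0,0,0,0,0,0,0,0,0,0,0], squeeze=25)

```text
t: 26.72
tool_pos: [409.3, -113.5, 215.1]
orientation: [-0.01, 0.064, 0.998, 0.002]
contact_force: [-0.0, -0.0, 0.2]
gripper_width: 10.7
```

```bash
python3 st.py
python3 - <<'E'
from h import *
s=get_state();p=camera('wrist');save(p,'w17.png')
f,cx,cy=K(p); r,c=np.mgrid[:400,:640]; z=p['range_z']
C=np.stack([(c-cx)/f*z,-(r-cy)/f*z,-z,np.ones_like(z)],-1); P=C@c2w(p,s).T
Q=C@p['hand_eye'].T
for rr in range(185,290,5):
    print(rr,P[rr,317,:3].round(0),Q[rr,317,:3].round(0),p['img'][rr,317])
q=camera('scene');save(q,'s17.png')
E
```

```text
26.7167 [ 409.3 -113.5  215.1] xax [-0.992  0.128  0.02 ] zax [-0.019  0.006 -1.   ] w 10.7 F [-0.  -0.   0.2] qd 0.038
185 [ 421. -114.    1.] [-16.   1. 214.] [193 189 183]
190 [ 427. -114.    3.] [-22.   1. 212.] [194 189 181]
195 [ 372. -109.  218.] [37. -0. -2.] [182 180 164]
200 [ 374. -109.  221.] [35. -0. -5.] [220 220 203]
205 [ 377. -110.  223.] [33. -0. -7.] [218 218 203]
210 [ 379. -110.  224.] [30. -0. -8.] [217 218 200]
215 [ 382. -110.  223.] [27. -0. -8.] [225 227 221]
220 [ 385. -111.  225.] [25. -0. -9.] [223 223 219]
225 [ 387. -111.  226.] [ 23.  -0. -11.] [225 227 220]
230 [ 390. -111.  227.] [ 20.  -0. -11.] [224 225 219]
235 [ 392. -112.  228.] [ 18.  -0. -13.] [224 225 219]
240 [ 395. -112.  229.] [ 15.  -0. -14.] [225 226 219]
245 [ 397. -112.  230.] [ 12.  -0. -14.] [222 224 218]
250 [ 400. -113.  230.] [ 10.  -0. -15.] [214 213 202]
255 [ 402. -113.  232.] [  8.  -0. -17.] [213 213 202]
260 [ 404. -113.  233.] [  5.  -0. -18.] [181  54  51]
265 [ 407. -114.  235.] [  3.  -0. -20.] [178  50  50]
270 [ 409. -114.  236.] [  1.  -0. -21.] [180  49  44]
275 [ 412. -114.  236.] [ -2.  -0. -21.] [179  48  41]
280 [ 415. -115.  237.] [ -5.  -0. -22.] [180  46  46]
285 [ 379. -111.  296.] [ 32.  -1. -80.] [56 55 54]
```

View pics/w17.png

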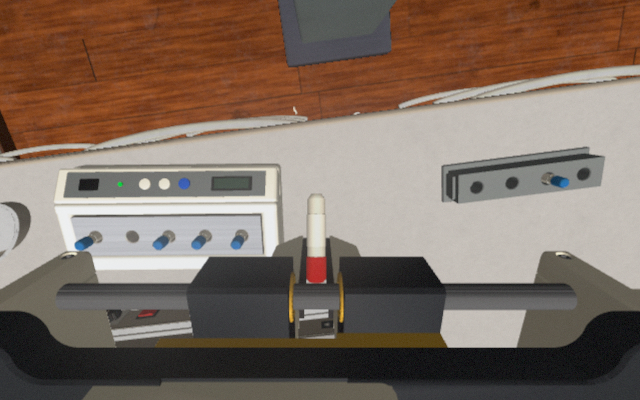

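View pics/s17.png

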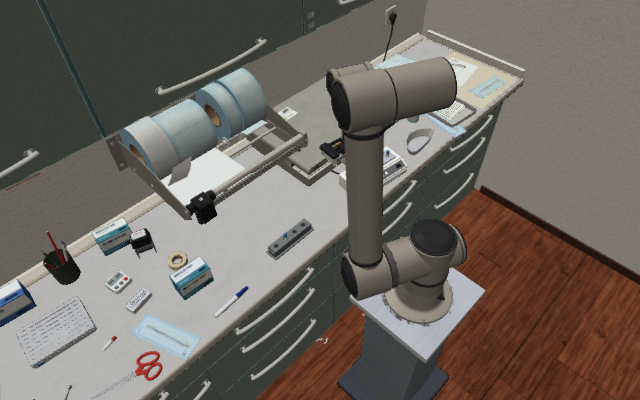

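Call:
arm_command([
  [0,0,0],
  [0,0,0],
  [0,0,0],
  [0,0,0],
], claw=[5,5,5,5], turn=[0,0,0,0])

```text
t: 27.15
tool_pos: [405.9, -111.6, 209.5]
orientation: [-0.015, 0.064, 0.998, 0.005]
contact_force: [-0.1, -0.1, -0.0]
gripper_width: 11.1
```

Run:
```python
from h import *
s=get_state();print(s['tool_pos'],abs(s['qd']).max(),s['gripper_width'])
p=camera('wrist');f,cx,cy=K(p);P=[deproj(p,(r,317),s) for r in range(205,280,5)];P=np.array(P)
d=np.linalg.svd(P-P.mean(0))[2][0];print('tilt',np.degrees(np.arccos(abs(d[2]))),P.mean(0))
print(job_done())
```

```text
[ 405.86561582 -111.57529131  209.51748759] 0.012423293195385588 11.073557657944214
tilt 69.37833594476405 [ 391.2399592  -110.13430142  223.58252557]
the job is handed in; nothing more can be done
None
```

The job is handed in at about 27 s of the 67 s allowed. My last checks found nothing wrong, but the hand-in gives no verdict.

**Fresh vials:** I put two into the empty wells, 4 and 3. In the wrist pictures after each release both stood upright and fully down, at the same height as the vials already there. The third is still in its carrier hole, and the incubating vials have not visibly moved.

**Control vial:** I drew it straight up, to about 145 mm at its middle. Then I tipped it over by lightly gripping it and pressing its foot on the clear worktop beside the incubator. I tightened the grip to 25 N and lifted it again.

**Final check before hand-in:**

| Check | Measured | Required |
|---|---|---|
| Tilt of the control, from the depth picture | about 69° | 60° or more |
| Height of its middle | about 220 mm | over 155 mm |
| Gripper opening | 11 mm, so it was held | – |
| Fastest joint speed | 0.012 rad/s | nearly still |

**Bystanders:** I never went near the carton, marker or kidney dish, and they look unmoved in the last pictures.

**Discrepancy:** during fast moves the tool drifted by a few mm and tilted by up to about 5°. I corrected its position before each grasp and insertion, and the tilt did no harm. The tool also settled about 6 mm lower while I held still at the end.

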